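# Offer the bearing dish up to the toolbox shelf

### The job

First swing the toolbox door wide open, to about square with the front or beyond, while the dish still stands on the table. Then lift the white dish clear of the table by its lug handle and, in the air, turn it about a quarter turn so that its pouring lip points squarely into the toolbox, keeping the dish level, the loose steel ball in the middle and untouched, and the other things on the table where they are. Finish while holding: keep the dish still and level in the gripper, touching nothing else, centred in front of the open shelf with the lip a few centimetres short of the shelf's edge and the underside of the dish a few centimetres above the shelf board.

Things in the scene. Friction and masses are not known exactly. Their poses are not given: they have to be found in the camera images.
- toolbox: Small plain aluminium toolbox fixed to the table, 160 mm deep (its x), 220 mm wide (its y), 150 mm high, with a low carry handle on the back half of its roof (to 163 mm). Origin at the centre of its underside, z up. Its open front is the face at x = -80 mm and looks along its -x; its +x points straight in through the opening. Inside is one empty shelf board.
- shelf_front (a point): Middle of the front edge of the empty shelf board, on the board's upper face, 54 mm above the table; axes as the toolbox's (+x into the box, y along the shelf).
- door (a joint): Angle in rad of the toolbox's swing door: 0 closed, 1.57 square with the front, 1.9 at its stop. It starts half open (0.75 to 1.0). The hinge is upright at the +y side of the front; the hinge is stiff (about 0.06 N m of friction), so the door stays where it is left and about 1 N at its edge moves it. Seen from above it opens clockwise. Pushing on its inner face (the face towards the opening) opens it.
- door_edge (a point): Top corner of the door's free edge, in the middle of its 6 mm thickness, 147 mm above the table. The door is a plain panel 212 mm wide and 144 mm high, its lower edge 3 mm above the table.
- door_hinge (a point): Point on the door's hinge axis at the height of the door's top, 147 mm above the table; the horizontal line from here to door_edge is the door's top edge.
- dish_center (a point): On the axis of the white ceramic dish, 12 mm above its underside. Round dish, 104 mm across the rim, 24 mm high, about 0.18 kg, wall 4 mm; its floor is a shallow cone that brings the ball back to the middle (9 degrees of slope). Its +x points at the pouring lip, its -x along the handle, z up.
- dish_handle (a point): Grip point in the handle of the dish, 78 mm from the dish's axis on its -x side, 28 mm above the underside. The handle is an upright lug running straight out from the rim: 14 mm thick (dish's y), 48 mm long (from 48 to 96 mm off the axis), from 6 to 40 mm above the underside; grip it from above across its thickness.
- dish_lip (a point): Outer end of the small pouring lip on the rim of the dish, 64 mm from the axis on the +x side, opposite the handle, 22 mm above the underside.
- ball_center (a point): Centre of the loose polished steel ball, 22 mm across, 44 g, that rests in the middle of the dish (centre 17 mm above the dish's underside).
- wax_center (a point): Bystander: centre of a loose block of purple wax, 50 x 100 x 30 mm (x, y, z).
- clamp_center (a point): Bystander: centre of a loose black plastic ski clamp with a spring clip, 120 x 45 x 58 mm.
Things that resemble listed ones, but are neither listed nor needed, are in the scene too. What is meant by the part that bears dish_center is not green, pink or turquoise, and is the larger of those in its own colour.

How it is judged:
By the outcome, as a careful person would: the job done as asked, in the order asked, and still so for the second after the job is handed in, while the arm keeps its last pose, push and grip.
It also fails if it takes over 67 s, if anything falls off the work surface, if the arm or the gripper's body presses on something with over 40 N, if the wrist force passes 120 N, or if a joint passes its speed limit or range.

### The arm

A 7-joint arm with a two-finger parallel gripper is mounted at the origin on the work surface. World frame = base frame: x ahead of the robot, y to its left, z up, the work surface at z = 0. Lengths are in m, angles in rad, forces in N, time in s.
With the tool pointing down it reaches from about 0.425 to 0.825 m from the base axis. Payload 3.6 kg.
Tool frame: the origin (TCP) lies between the finger pads; the fingertips stand env.finger_overhang ahead of it and the grasp point (between the pads) lies 11 mm behind it (env.finger_overhang is the distance from the TCP to the fingertips, in m); z points along the fingers, y is the line along which they close (so a half turn about z gives the same grasp; the last joint's range is limited). The gripper opens to 85 mm and grips with 20 to 120 N. Pads are 22 mm wide; open, the fingers measure 114 mm over their backs; the gripper's body (76 mm by 85 mm) begins 54 mm behind the grasp point. The pads swing forward as they close: fully open they stand 13 mm farther back than shut.
Start: joints at [-1.319, 0.615, -0.013, 1.423, 0.008, 1.103, -0.04], TCP at [0.179, 0.625, 0.239] pointing down, gripper open.
Joint ranges: [-3.12, 3.12], [-0.3, 2.06], [-1.34, 1.32], [0.26, 2.42], [-1.36, 4.5], [0.01, 1.98], [-2.84, 2.84]. Speed limits (rad/s): [2.79, 2.79, 3.14, 3.14, 3.14, 3.14, 3.14].

### API

Orientations are given as a rotation vector (axis times angle).
In Python, from bench import env, vision, models gives the robot as it stands.
- The arm moves only by the tool send_rows, never from a script. Its argument "deltas" is a list of rows, each a list of 3 entries, a list of its own where there are three numbers: the shift along the tool's x, y, z normalised to -1 to 1, where 1 is 2.5 cm, then the turn, a rotation vector about the tool's x, y, z normalised to -1 to 1, where 1 is 0.08 rad, then the closure, from 0 (fully open) to 1 (shut). In form: [[[x, y, z], [rx, ry, rz], gripper], ...]. A call has 1 to 8 rows; each row shifts and turns the commanded pose from where the row before left it, along the tool's axes as they then stand; what a row does not reach is not made up. A row lasts 1/10 s, in which the tool goes at most 50 mm and 8.59 degrees, less where a joint would pass 70% of its speed; a pose out of reach is approached as far as the arm can. A call with a number of a shift or a turn outside -1 to 1 is refused whole. A call with a gripper value outside its range is refused whole. The fingers move at their own pace and stop on an object; "force" is the grip in N (left out, the last holds). Time passes only in rows, so rows that do not move let the fingers close. It gives the time, the measured TCP pose, the force, the opening and the grip force at its end, in the units of the state.
- env.get_state(): the state, without advancing time (a new reading comes with each control period).
- vision.capture(name): name is "side" or "top"; returns (picture, depth): 420x560x3 uint8, red, green, blue; 420x560 float32, m along the optical axis (not along the pixel's ray), 0 where there is no reading.
- vision.get_calibration(name): a dict with "camera_matrix" (3x3 intrinsics, pixels), "xyz" and "orientation" of the camera in the world. Camera axes: x right, y down, z forward; pixel columns grow to the right and rows downward; lengths in m; the calibration is good to about 2 mm. A picture is of the moment at which its call begins. get_calibration takes no time and is no camera call.
- env.finish_job(): hands the job in; it is judged then, once.
Trained networks look in the newest picture that a camera, given by its name, has taken for a name from the list of things; names that differ only in an ending like _2 or _b are one class to them, and where a whole thing is asked for, a point or a joint stands for the part that bears it (a point fixed in the world has none). Each returns a list of dicts, best first, with "conf" (0 to 1); they miss things now and then, are a little off and sometimes report something else, mostly with a low value. They report only what shows in the picture. A call takes as long as a camera call. They do not tell look-alikes from the thing itself.
- models.masks_of(camera, target): "pixels" (420x560 bool, what is visible of it) and "position" ([row, column] in pixels, amid what is visible of it).
The state is a dict: "time": time; "joint_positions": joint angles; "joint_vel": joint speeds; "tau": joint torques, N m; "tcp_pos": TCP position; "eef_rot": TCP orientation; "force": force on the tool from outside, world axes, zero at the start; "torque": the same for the moment, N m; "opening": finger opening in m; "finger_force": force on a finger pad.
Only numpy, scipy, OpenCV 4.12 (cv2) and the standard library are available. Lean on these libraries where they do the work, as an engineer would, in place of code of your own. Each camera call takes 0.05 s, during which the arm holds its last target. There are 200 camera calls.

## Working session

There is one attempt and no reset: what is moved stays moved. The work goes in short steps, Python scripts to look and compute and a tool call to move; the robot and the scene stay as the last step left them, time stands still between calls to the robot, and variables do not carry over. Pictures are saved under pics/ and viewed, at most 10 in all, crops included, and the job is handed in when it is done.

Besides the shell and the picture viewer there is one more tool, called after "Call:" as a command line: name --argument value ..., lists and objects as JSON in quotes. send_rows: Moves the arm, as the interface text tells. Its arguments: {"type":"object","properties":{"deltas":{"type":"array","items":{"type":"array"}},"force":{"type":"number"}},"required":["deltas"]}

```bash
mkdir -p pics; cat > h.py <<'E'
import numpy as np, cv2
from scipy.spatial.transform import Rotation as R
from bench import env, vision, models
def calib(n):
    c=vision.get_calibration(n); o=np.array(c["orientation"],float)
    M=o if o.shape==(3,3) else R.from_rotvec(o).as_matrix()
    return np.array(c["camera_matrix"]),np.array(c["xyz"]),M
def cloud(n,d):
    K,t,M=calib(n); v,u=np.mgrid[:420,:560]
    p=np.stack([(u-K[0,2])/K[0,0]*d,(v-K[1,2])/K[1,1]*d,d],-1)
    return p@M.T+t
E
python3 - <<'E'
from h import *
print(env.get_state(), env.finger_overhang)
ims=[]
for n in("top","side"):
    p,d=vision.capture(n); c=cloud(n,d); np.savez(f"{n}.npz",p=p,d=d,c=c); print(n,calib(n))
    cv2.imwrite(f"pics/{n}0.png",p[...,::-1])
    for t in("toolbox","door","dish_center","dish_handle","ball_center","wax_center","clamp_center","door_edge"):
        for m in models.masks_of(n,t)[:4]:
            k=m["pixels"]&(d>0); q=c[k]
            print(n,t,round(m["conf"],2),np.round(m["position"]),k.sum(),np.median(q,0).round(3),np.percentile(q,2,axis=0).round(3),np.percentile(q,98,axis=0).round(3),p[k].mean(0).round())
E
```

```text
{'time': 0.0, 'joint_positions': array([-1.31847181,  0.61591619, -0.01263485,  1.42491247,  0.00810917,
        1.10338237, -0.04039328]), 'joint_vel': array([ 1.42772829e-03,  2.12708053e-03,  1.99438070e-05,  1.56519850e-03,
       -1.69650137e-03, -1.60582019e-03, -1.96663149e-03]), 'tau': array([ 2.33688170e-04, -4.69221103e+01,  2.59480951e-01, -1.71028948e+01,
        1.00349000e-02,  9.61178943e-03,  4.98504150e-06]), 'tcp_pos': array([0.17867532, 0.62418532, 0.23813553]), 'eef_rot': array([-0.43636999, -3.11081072,  0.00400167]), 'force': array([ 0.61436306, -0.06837954,  0.76155273]), 'torque': array([-0.01828156, -0.05085486, -0.03224595]), 'finger_force': 0.0, 'opening': 0.08535852820277358} 0.008
top (array([[394.93485727,   0.        , 275.72719519],
       [  0.        , 394.93485727, 204.99372809],
       [  0.        ,   0.        ,   1.        ]]), array([0.33456708, 0.06937917, 1.20764327]), array([[-0.00905565, -0.97977938,  0.19987589],
       [-0.99995137,  0.00809234, -0.005636  ],
       [ 0.00390457, -0.19991721, -0.97980501]]))
top toolbox 0.91 [199. 398.] 5
[... 3214 characters left out ...]
.]
side dish_handle 0.85 [210. 260.] 1191 [0.502 0.155 0.014] [0.423 0.111 0.007] [0.562 0.206 0.041] [156. 153. 149.]
side dish_handle 0.79 [146. 340.] 862 [0.776 0.331 0.014] [0.689 0.279 0.007] [0.827 0.375 0.041] [161.  86. 105.]
side wax_center 0.75 [199. 359.] 795 [0.759 0.118 0.029] [0.737 0.078 0.001] [0.79  0.174 0.033] [76. 41. 91.]
side clamp_center 0.89 [124. 282.] 664 [0.622 0.449 0.022] [0.566 0.418 0.001] [0.677 0.499 0.054] [40. 39. 39.]
side clamp_center 0.31 [284. 312.] 3310 [ 0.555 -0.123  0.093] [ 0.477 -0.178  0.006] [ 0.638 -0.072  0.148] [86. 83. 80.]
side door_edge 0.72 [287. 311.] 3329 [ 0.556 -0.123  0.093] [ 0.477 -0.179  0.004] [ 0.639 -0.072  0.149] [86. 83. 81.]
```

View pics/top0.png

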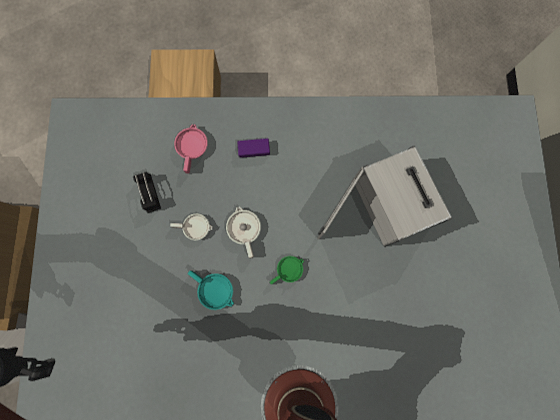

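View pics/side0.png

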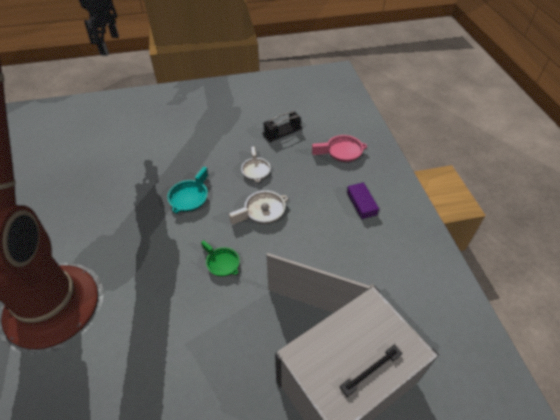

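The top view shows the white dish with the ball at (243,227) and its handle at about (249,248). The smaller white dish beside it at (195,227) is a look-alike. The toolbox roof is around (405,195), and the door runs from its hinge at (363,168) to its free edge at (321,235). The side view agrees: dish at (265,207), door at (310,285).

```bash
cat > m.py <<'E'
from h import *
from scipy.optimize import least_squares
def fit(c_all, q0=None):
    pass
for n in("top","side"):
    z=np.load(n+".npz"); c,p,d=z["c"],z["p"],z["d"]; ok=d>0
    # roof
    k=ok&(abs(c[...,2]-.150)<.004)&(c[...,1]<-.10)&(c[...,0]>.4)&(c[...,0]<.8)
    k=cv2.morphologyEx(k.astype(np.uint8),cv2.MORPH_OPEN,np.ones((5,5)))>0
    r=cv2.minAreaRect((c[k][:,:2]*1000).astype(np.float32)); print(n,"roof",k.sum(),r,cv2.boxPoints(r).round().tolist())
    # door top edge
    k=ok&(c[...,2]>.135)&(c[...,2]<.156)&(c[...,1]>-.22)&(c[...,1]<0)&(c[...,0]>.4)&(c[...,0]<.72)
    m=models.masks_of(n,"door"); m=[x for x in m if x["pixels"].sum()<5000]
    if m:
        q=c[k&m[0]["pixels"]]; l=cv2.fitLine((q[:,:2]).astype(np.float32),cv2.DIST_HUBER,0,.001,.001).ravel()
        s=(q[:,:2]-l[2:])@l[:2]; print("door",len(q),l.round(4),[(l[2:]+l[:2]*t).round(4).tolist() for t in np.percentile(s,[1,99])])
    # dish
    k=ok&(np.hypot(c[...,0]-.51,c[...,1]-.16)<.13)&(c[...,2]>.019)&(c[...,1]<.24)&(c[...,1]>.05)
    q=c[k]; h=q[q[:,2]>.031]; hm=np.median(h,0)
    rim=q[(q[:,2]<.028)]
    f=least_squares(lambda a:np.clip(np.hypot(rim[:,0]-a[0],rim[:,1]-a[1])-.050,-.01,.01),[.515,.162],loss="soft_l1",f_scale=.002)
    v=f.x-hm[:2]; print("dish c",f.x.round(4),"handle",hm.round(4),len(h),"dist",np.hypot(*v).round(4),"yaw",np.arctan2(v[1],v[0]).round(3))
    l=cv2.fitLine(h[:,:2].astype(np.float32),cv2.DIST_HUBER,0,.001,.001).ravel();print("lug line",l.round(3), h.min(0).round(3),h.max(0).round(3))
    print("lip",q[(np.hypot(*(q[:,:2]-f.x).T)>.055)&(q[:,2]<.03)&((q[:,:2]-f.x)@v>0)].mean(0).round(4))
E
python3 m.py
```

```text
top roof 3371 ((585.4403076171875, -296.7048034667969), (227.0902862548828, 160.89004516601562), 22.21697235107422) [[450.0, -265.0], [511.0, -414.0], [721.0, -328.0], [660.0, -179.0]]
door 125 [ 0.8347 -0.5507  0.554  -0.1145] [[0.4767, -0.0635], [0.631, -0.1653]]
dish c [0.512  0.1631] handle [0.4409 0.1455 0.0388] 77 dist 0.0732 yaw 0.243
lug line [0.965 0.262 0.442 0.144] [0.42  0.134 0.033] [0.465 0.155 0.043]
lip [0.5686 0.1772 0.0248]
side roof 11191 ((586.1925659179688, -300.093505859375), (228.42881774902344, 164.02890014648438), 23.4433650970459) [[449.0, -270.0], [514.0, -421.0], [724.0, -330.0], [658.0, -179.0]]
door 611 [ 0.8372 -0.5469  0.5774 -0.1374] [[0.4762, -0.0713], [0.6474, -0.1831]]
dish c [0.5106 0.1583] handle [0.4407 0.1376 0.0391] 121 dist 0.0729 yaw 0.288
lug line [0.959 0.284 0.437 0.136] [0.417 0.126 0.031] [0.465 0.151 0.044]
lip [0.5675 0.1728 0.0234]
```

Call:
send_rows --deltas '[[[0, 0, 0], [0, 0, -0.98], 1], [[0, 0, 0], [0, 0, -0.98], 1], [[0, 0, 0], [0, 0, -0.98], 1], [[0, 0, 0], [0, 0, -0.98], 1], [[0, 0, 0], [0, 0, -0.98], 1], [[0, 0, 0], [0, 0, -0.98], 1], [[0, 0, 0], [0, 0, -0.98], 1]]' --force 40

```text
time: 1.7
tcp_pos: [0.1789, 0.6249, 0.2393]
eef_rot: [-0.428, 3.112, -0.0]
force: [0.2, 0.3, 0.9]
opening: 0.0
finger_force: 0.0
```

```bash
cat > g.py <<'E'
import sys
from h import *
# usage: g.py x y z yaw_deg(of tool y) : prints total shift / turn from the measured pose in tool units
s=env.get_state(); M=R.from_rotvec(s["eef_rot"]).as_matrix(); p=s["tcp_pos"]
yaw=np.degrees(np.arctan2(M[1,1],M[0,1]))
print("t",round(s["time"],2),"p",p.round(4),"yawy",yaw.round(2),"tool z",M[:,2].round(4),"q",s["joint_positions"].round(2),"F",s["force"].round(1),"open",round(s["opening"],4),round(s["finger_force"],1))
a=list(map(float,sys.argv[1:]))
for i in range(0,len(a),3):
    t=np.array(a[i:i+3]); print("to",t,"units",(M.T@(t-p)/.025).round(2)); p=t
E
python3 g.py .45 .3 .238 .503 -.139 .238 .503 -.139 .11
```

```text
t 1.7 p [0.1789 0.6249 0.2393] yawy 105.65 tool z [ 0.e+00 -1.e-04 -1.e+00] q [-1.24  0.62 -0.16  1.42  0.1   1.11  0.43] F [0.2 0.3 0.9] open 0.0 0.0
to [0.45  0.3   0.238] units [ -6.94 -15.44   0.05]
to [ 0.503 -0.139  0.238] units [  2.7  -17.48   0.  ]
to [ 0.503 -0.139  0.11 ] units [0.   0.   5.12]
```

Call:
send_rows --deltas '[[[-0.43, -0.96, 0], [0, 0, 0], 1], [[-0.43, -0.96, 0], [0, 0, 0], 1], [[-0.43, -0.96, 0], [0, 0, 0], 1], [[-0.43, -0.96, 0], [0, 0, 0], 1], [[-0.43, -0.96, 0], [0, 0, 0], 1], [[-0.43, -0.96, 0], [0, 0, 0], 1], [[-0.43, -0.96, 0], [0, 0, 0], 1], [[-0.43, -0.96, 0], [0, 0, 0], 1]]'

```text
time: 2.5
tcp_pos: [0.3137, 0.4619, 0.2395]
eef_rot: [-0.423, 3.113, 0.0]
force: [-0.4, 0.5, -0.5]
opening: -0.0
finger_force: 0.0
```

Call:
send_rows --deltas '[[[-0.43, -0.96, 0], [0, 0, 0], 1], [[-0.43, -0.96, 0], [0, 0, 0], 1], [[-0.43, -0.96, 0], [0, 0, 0], 1], [[-0.43, -0.96, 0], [0, 0, 0], 1], [[-0.43, -0.96, 0], [0, 0, 0], 1], [[-0.43, -0.96, 0], [0, 0, 0], 1], [[-0.43, -0.96, 0], [0, 0, 0], 1], [[-0.43, -0.96, 0], [0, 0, 0], 1]]'

```text
time: 3.3
tcp_pos: [0.4478, 0.2998, 0.2395]
eef_rot: [-0.423, 3.113, 0.0]
force: [0.6, 0.5, -0.1]
opening: -0.0002
finger_force: 0.0
```

Call:
send_rows --deltas '[[[0.15, -0.97, 0], [0, 0, 0], 1], [[0.15, -0.97, 0], [0, 0, 0], 1], [[0.15, -0.97, 0], [0, 0, 0], 1], [[0.15, -0.97, 0], [0, 0, 0], 1], [[0.15, -0.97, 0], [0, 0, 0], 1], [[0.15, -0.97, 0], [0, 0, 0], 1], [[0.15, -0.97, 0], [0, 0, 0], 1], [[0.15, -0.97, 0], [0, 0, 0], 1]]'

```text
time: 4.1
tcp_pos: [0.4701, 0.1047, 0.2396]
eef_rot: [-0.423, 3.112, -0.0]
force: [-0.5, 0.0, 0.3]
opening: 0.0
finger_force: 0.0
```

Call:
send_rows --deltas '[[[0.15, -0.97, 0], [0, 0, 0], 1], [[0.15, -0.97, 0], [0, 0, 0], 1], [[0.15, -0.97, 0], [0, 0, 0], 1], [[0.15, -0.97, 0], [0, 0, 0], 1], [[0.15, -0.97, 0], [0, 0, 0], 1], [[0.15, -0.97, 0], [0, 0, 0], 1], [[0.15, -0.97, 0], [0, 0, 0], 1], [[0.15, -0.97, 0], [0, 0, 0], 1]]'

```text
time: 4.9
tcp_pos: [0.4929, -0.0903, 0.2396]
eef_rot: [-0.423, 3.112, -0.0]
force: [0.7, 0.6, -0.3]
opening: -0.0001
finger_force: 0.0
```

```bash
python3 g.py .503 -.139 .238 .503 -.139 .11
```

```text
t 4.9 p [ 0.4929 -0.0903  0.2396] yawy 105.47 tool z [ 6.e-04 -1.e-04 -1.e+00] q [ 0.17  0.39 -0.05  1.85  0.02  0.91  1.95] F [ 0.7  0.6 -0.3] open -0.0001 0.0
to [ 0.503 -0.139  0.238] units [ 0.13 -1.99  0.06]
to [ 0.503 -0.139  0.11 ] units [0.   0.   5.12]
```

Call:
send_rows --deltas '[[[0.07, -1, 0], [0, 0, 0], 1], [[0.06, -1, 0], [0, 0, 0], 1], [[0, 0, 0.87], [0, 0, 0], 1], [[0, 0, 0.87], [0, 0, 0], 1], [[0, 0, 0.87], [0, 0, 0], 1], [[0, 0, 0.87], [0, 0, 0], 1], [[0, 0, 0.87], [0, 0, 0], 1], [[0, 0, 0.87], [0, 0, 0], 1]]'

```text
time: 5.7
tcp_pos: [0.5033, -0.1384, 0.1082]
eef_rot: [-0.423, 3.112, -0.001]
force: [0.3, -0.1, -0.0]
opening: 0.0001
finger_force: 0.0
```

```bash
python3 g.py .5165 -.1177 .11 .5428 -.0797 .11 .5685 -.0581 .11 .607 -.0396 .11
```

```text
t 5.7 p [ 0.5033 -0.1384  0.1082] yawy 105.47 tool z [ 9.e-04 -2.e-04 -1.e+00] q [ 0.25  0.59 -0.04  1.94  0.04  0.61  2.03] F [ 0.3 -0.1 -0. ] open 0.0001 0.0
to [ 0.5165 -0.1177  0.11  ] units [-0.73  0.66 -0.07]
to [ 0.5428 -0.0797  0.11  ] units [-1.42  1.18  0.  ]
to [ 0.5685 -0.0581  0.11  ] units [-1.22  0.56  0.  ]
to [ 0.607  -0.0396  0.11  ] units [-1.68  0.3   0.  ]
```

Sweeping slowly along the arc.

Call:
send_rows --deltas '[[[-0.36, 0.33, 0], [0, 0, 0], 1], [[-0.37, 0.33, 0], [0, 0, 0], 1], [[-0.28, 0.24, 0], [0, 0, 0], 1], [[-0.28, 0.24, 0], [0, 0, 0], 1], [[-0.28, 0.24, 0], [0, 0, 0], 1], [[-0.29, 0.23, 0], [0, 0, 0], 1], [[-0.29, 0.23, 0], [0, 0, 0], 1]]'

```text
time: 6.4
tcp_pos: [0.5447, -0.0798, 0.1103]
eef_rot: [-0.421, 3.109, -0.003]
force: [1.3, -2.7, 6.4]
opening: -0.0001
finger_force: 0.4
```

Call:
send_rows --deltas '[[[-0.3, 0.14, 0], [0, 0, 0], 1], [[-0.3, 0.14, 0], [0, 0, 0], 1], [[-0.31, 0.14, 0], [0, 0, 0], 1], [[-0.31, 0.14, 0], [0, 0, 0], 1], [[-0.42, 0.08, 0], [0, 0, 0], 1], [[-0.42, 0.08, 0], [0, 0, 0], 1], [[-0.42, 0.07, 0], [0, 0, 0], 1], [[-0.42, 0.07, 0], [0, 0, 0], 1]]'

```text
time: 7.2
tcp_pos: [0.6064, -0.0389, 0.1081]
eef_rot: [0.423, -3.111, -0.001]
force: [-1.2, -1.1, -0.1]
opening: 0.0001
finger_force: 0.0
```

```bash
cat > door.py <<'E'
from h import *
for n in("top","side"):
    p,d=vision.capture(n); c=cloud(n,d); cv2.imwrite(f"pics/{n}1.png",p[...,::-1]); np.savez(f"{n}.npz",p=p,d=d,c=c)
    for m in models.masks_of(n,"door"):
        k=m["pixels"]&(c[...,2]>.137)&(c[...,2]<.153); q=c[k]
        if m["pixels"].sum()>5000 or len(q)<20: continue
        l=cv2.fitLine((q[:,:2]).astype(np.float32),cv2.DIST_HUBER,0,.001,.001).ravel(); l[:2]*=np.sign(l[1])
        s=(q[:,:2]-l[2:])@l[:2]
        print(n,m["conf"],len(q),"dir",np.degrees(np.arctan2(l[1],l[0])).round(1),"theta",np.radians(202.8-np.degrees(np.arctan2(l[1],l[0]))).round(3),[(l[2:]+l[:2]*t).round(3).tolist() for t in np.percentile(s,[1,99])])
E
python3 door.py; python3 g.py
```

```text
top 0.63 32 dir 101.0 theta 1.777 [[0.65, -0.176], [0.611, 0.025]]
side 0.85 237 dir 99.2 theta 1.808 [[0.649, -0.183], [0.632, -0.076]]
t 7.4 p [ 0.6064 -0.0392  0.1083] yawy 105.5 tool z [-1.e-03  2.e-04 -1.e+00] q [ 0.04  0.7  -0.02  1.69  0.02  0.76  1.86] F [-0.5 -0.3  0.4] open 0.0 0.0
```

View pics/side1.png

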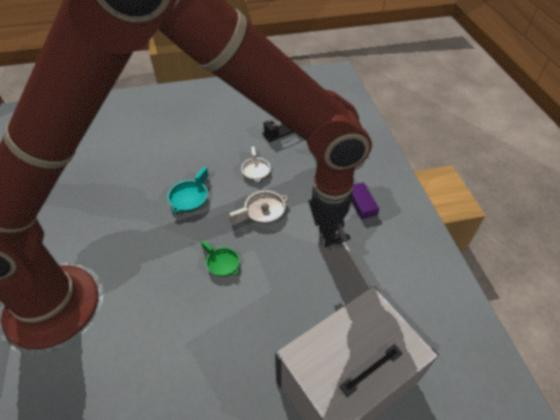

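The side view shows the fingers just off the opened door at (335,240). The dish is still on the table at (265,207). The door is measured at about 1.78 rad. Next I back off, lift, and go above the handle.

Call:
send_rows --deltas '[[[0.6, -0.2, 0], [0, 0, 0], 1], [[0.3, 0, -0.9], [0, 0, 0], 1], [[0, 0, -1], [0, 0, 0], 1], [[0, 0, -1], [0, 0, 0], 1], [[0, 0, -1], [0, 0, 0], 1]]'

```text
time: 7.9
tcp_pos: [0.5855, -0.0508, 0.2072]
eef_rot: [0.422, -3.112, -0.0]
force: [-0.4, -1.0, 0.2]
opening: -0.0001
finger_force: 0.0
```

```bash
python3 g.py .435 .14 .2 .435 .14 .017
```

```text
t 7.9 p [ 0.5855 -0.0508  0.2072] yawy 105.43 tool z [-1.1e-03 -1.0e-04 -1.0e+00] q [ 0.06  0.55 -0.02  1.65  0.01  0.94  1.88] F [-0.4 -1.   0.2] open -0.0001 0.0
to [0.435 0.14  0.2  ] units [3.77 8.96 0.29]
to [0.435 0.14  0.017] units [-0.01 -0.    7.32]
```

Call:
send_rows --deltas '[[[0.42, 0.99, 0], [0, 0, 0], 0], [[0.42, 0.99, 0], [0, 0, 0], 0], [[0.42, 0.99, 0], [0, 0, 0], 0], [[0.42, 0.99, 0], [0, 0, 0], 0], [[0.42, 0.99, 0], [0, 0, 0], 0], [[0.42, 0.99, 0], [0, 0, 0], 0], [[0.42, 0.99, 0], [0, 0, 0], 0], [[0.42, 0.99, 0], [0, 0, 0], 0]]'

```text
time: 8.7
tcp_pos: [0.4513, 0.1183, 0.2063]
eef_rot: [0.422, -3.113, 0.0]
force: [-0.5, 0.1, -0.2]
opening: 0.0853
finger_force: 0.0
```

Call:
send_rows --deltas '[[[0.41, 1, 0.8], [0, 0, 0.1], 0], [[0, 0, 1], [0, 0, 0], 0], [[0, 0, 1], [0, 0, 0], 0], [[0, 0, 0], [0, 0, 0], 0]]'

```text
time: 9.1
tcp_pos: [0.4334, 0.1384, 0.1341]
eef_rot: [0.41, -3.108, 0.003]
force: [0.3, 0.5, -0.6]
opening: 0.0854
finger_force: 0.0
```

```bash
sed 's/^import sys//' m.py > /dev/null; python3 door.py >/dev/null; sed -i 's/>.05)$/>.05)\&(c[...,2]<.046)/' m.py; python3 m.py | grep -v -e roof -e door; python3 g.py .435 .14 .017
```

```text
dish c [0.5156 0.1599] handle [nan nan nan] 0 dist nan yaw nan
t 9.35 p [0.4368 0.1394 0.1375] yawy 104.97 tool z [ 2.4e-03  8.0e-04 -1.0e+00] q [-0.33  0.47 -0.04  2.08  0.03  0.59  1.44] F [-0.3  0.6 -0. ] open 0.0852 0.0
to [0.435 0.14  0.017] units [0.08 0.04 4.82]
  return _methods._mean(a, axis=axis, dtype=dtype,
  ret = um.true_divide(
Traceback (most recent call last):
  File "m.py", line 23, in <module>
    l=cv2.fitLine(h[:,:2].astype(np.float32),cv2.DIST_HUBER,0,.001,.001).ravel();print("lug line",l.round(3), h.min(0).round(3),h.max(0).round(3))
      ~~~~~~~~~~~^^^^^^^^^^^^^^^^^^^^^^^^^^^^^^^^^^^^^^^^^^^^^^^^^^^^^^^
cv2.error: OpenCV(4.12.0) /io/opencv/modules/imgproc/src/linefit.cpp:50: error: (-215:Assertion failed) count > 0 in function 'fitLine2D_wods'
```

View pics/side1.png

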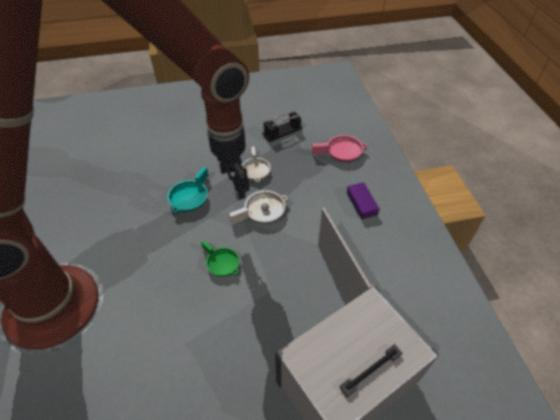

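The side view shows the door standing wide open (325,215 to 370,290), the open gripper at (240,180) above the handle at (240,215), and the ball in the dish. Now I go down and grip.

Call:
send_rows --deltas '[[[0.02, 0.01, 0.8], [0, 0, 0], 0], [[0.02, 0.01, 0.8], [0, 0, 0], 0], [[0.02, 0.01, 0.8], [0, 0, 0], 0], [[0.02, 0.01, 0.8], [0, 0, 0], 0], [[0, 0, 0.8], [0, 0, 0], 0], [[0, 0, 0.6], [0, 0, 0], 0], [[0, 0, 0.2], [0, 0, 0], 0.3], [[0, 0, 0], [0, 0, 0], 0.5]]' --force 25

```text
time: 10.15
tcp_pos: [0.4342, 0.1398, 0.0165]
eef_rot: [-0.41, 3.114, -0.0]
force: [0.1, 0.4, -0.2]
opening: 0.0588
finger_force: 0.0
```

```bash
python3 door.py >/dev/null; python3 - <<'E'
from h import *
z=np.load("side.npz");c=z["c"]; 
k=(np.hypot(c[...,0]-.44,c[...,1]-.138)<.05)&(c[...,2]>.033)&(c[...,2]<.043)&(z["p"].mean(-1)>110)
q=c[k];print(len(q),np.median(q,0),cv2.fitLine(q[:,:2].astype(np.float32),cv2.DIST_HUBER,0,.001,.001).ravel())
E
python3 g.py .435 .14 .017
```

```text
3 [0.42146114 0.13433831 0.03988017] [0.32248718 0.94657385 0.42083138 0.13534528]
t 10.35 p [0.4344 0.14   0.0172] yawy 105.0 tool z [ 1.9e-03  7.0e-04 -1.0e+00] q [-0.35  0.71 -0.02  2.17  0.05  0.27  1.42] F [ 0.  -0.8 -0.2] open 0.0429 0.0
to [0.435 0.14  0.017] units [-0.02 -0.01  0.01]
```

```bash
python3 -c "
import cv2
a=cv2.imread('pics/side1.png')[150:270,180:330];b=cv2.imread('pics/top1.png')[180:300,180:330]
cv2.imwrite('pics/c2.png',cv2.resize(cv2.hconcat([a,b]),None,fx=2.6,fy=2.6,interpolation=2))"
```

```text
(no output)
```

View pics/c2.png

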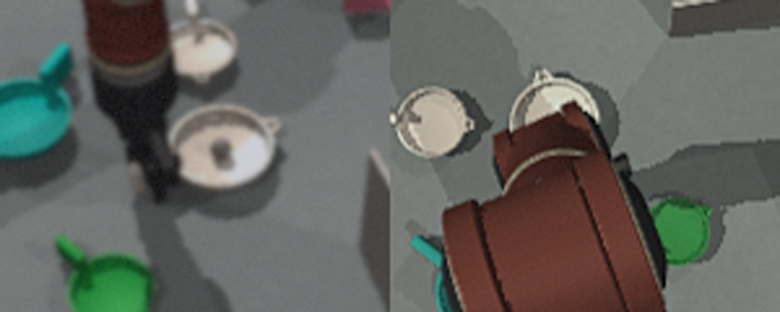

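The crop shows the fingers straddling the handle (about (150,180)) with the ball in the middle of the dish (225,150). I close gently, then firm up.

Call:
send_rows --deltas '[[[0, 0, 0], [0, 0, 0], 0.65], [[0, 0, 0], [0, 0, 0], 0.72], [[0, 0, 0], [0, 0, 0], 0.76], [[0, 0, 0], [0, 0, 0], 0.8], [[0, 0, 0], [0, 0, 0], 0.84], [[0, 0, 0], [0, 0, 0], 0.88], [[0, 0, 0], [0, 0, 0], 0.95], [[0, 0, 0], [0, 0, 0], 1]]' --force 25

```text
time: 11.15
tcp_pos: [0.4337, 0.1401, 0.0164]
eef_rot: [-0.411, 3.115, 0.0]
force: [-0.1, 0.3, 1.7]
opening: 0.0137
finger_force: 26.4
```

Call:
send_rows --deltas '[[[0, 0, 0], [0, 0, 0], 1], [[0, 0, 0], [0, 0, 0], 1], [[0, 0, 0], [0, 0, 0], 1], [[0, 0, 0], [0, 0, 0], 1], [[0, 0, 0], [0, 0, 0], 1]]' --force 100

```text
time: 11.65
tcp_pos: [0.4337, 0.14, 0.0165]
eef_rot: [-0.411, 3.115, 0.0]
force: [-1.2, 0.4, 5.3]
opening: 0.0126
finger_force: 97.3
```

```bash
python3 g.py
```

```text
t 11.65 p [0.4337 0.14   0.0165] yawy 105.04 tool z [ 0.e+00  2.e-04 -1.e+00] q [-0.35  0.71 -0.02  2.17  0.05  0.27  1.42] F [-1.2  0.4  5.3] open 0.0126 97.3
```

Call:
send_rows --deltas '[[[0, 0, -0.1], [0, 0, 0], 1], [[0, 0, -0.2], [0, 0, 0], 1], [[0, 0, -0.3], [0, 0, 0], 1], [[0, 0, -0.4], [0, 0, 0], 1], [[0, 0, -0.5], [0, 0, 0], 1], [[0, 0, -0.5], [0, 0, 0], 1], [[0, 0, -0.5], [0, 0, 0], 1], [[0, 0, -0.4], [0, 0, 0], 1]]'

```text
time: 12.45
tcp_pos: [0.4339, 0.1397, 0.0901]
eef_rot: [-0.41, 3.114, 0.0]
force: [0.2, -0.2, -3.2]
opening: 0.0124
finger_force: 97.5
```

Call:
send_rows --deltas '[[[0, 0, -0.3], [0, 0, 0], 1], [[0, 0, -0.2], [0, 0, 0], 1], [[0, 0, -0.15], [0, 0, 0], 1], [[0, 0, 0], [0, 0, 0], 1]]'

```text
time: 12.85
tcp_pos: [0.4339, 0.1398, 0.1053]
eef_rot: [-0.41, 3.114, 0.0]
force: [0.4, 0.6, -2.5]
opening: 0.0125
finger_force: 97.5
```

```bash
cat > dish.py <<'E'
from h import *
s=env.get_state()
for n in("top","side"):
    p,d=vision.capture(n); c=cloud(n,d); cv2.imwrite(f"pics/{n}3.png",p[...,::-1]); np.savez(f"{n}.npz",p=p,d=d,c=c)
    M=R.from_rotvec(s["eef_rot"]).as_matrix()
    o=s["tcp_pos"]-.011*M[:,2]; pred=o-M[:,0]*.078   # tool -x is the dish +x
    b=c[...,2]; br=p.mean(-1)
    r=np.hypot(c[...,0]-pred[0],c[...,1]-pred[1])
    k=(d>0)&(r<.058)&(abs(b-(o[2]-.014))<.03)
    q=c[k]; L=np.array((q-o)@M); 
    # rim = outer ring top points in local frame (x along dish +x)
    lx=-L[:,0]-.078; ly=L[:,1]; rr=np.hypot(lx,ly); rim=(rr>.046)&(rr<.0535)
    hi=rim&(L[:,2]<.010)
    A=np.c_[lx,ly,np.ones(len(lx))][hi]; zz=-L[hi,2]
    for _ in range(3):
        co=np.linalg.lstsq(A,zz,rcond=None)[0]; e=abs(A@co-zz)<.004; A,zz=A[e],zz[e]
    bl=(br[k]<135)&(rr<.03)
    print(n,"predicted centre",pred.round(4),len(zz),"tilt deg x,y",np.degrees(co[:2]).round(2),"rim z",(o[2]+co[2]).round(4),"ball-ish",(q[bl].mean(0).round(3),lx[bl].mean().round(4),ly[bl].mean().round(4)) if bl.any() else None)
E
python3 dish.py; python3 g.py
```

```text
top predicted centre [0.5092 0.1601 0.1164] 85 tilt deg x,y [-0.95 -0.77] rim z 0.1119 ball-ish (array([0.524, 0.155, 0.096]), np.float64(0.0132), np.float64(-0.0085))
side predicted centre [0.5092 0.1601 0.1164] 196 tilt deg x,y [-0.07 -0.41] rim z 0.1121 ball-ish (array([0.51 , 0.152, 0.107]), np.float64(-0.0016), np.float64(-0.008))
t 12.95 p [0.4335 0.1397 0.1048] yawy 105.02 tool z [-7.e-04 -3.e-04 -1.e+00] q [-0.33  0.53 -0.04  2.12  0.04  0.5   1.43] F [-0.3  0.8 -2.8] open 0.0128 97.5
```

View pics/side3.png

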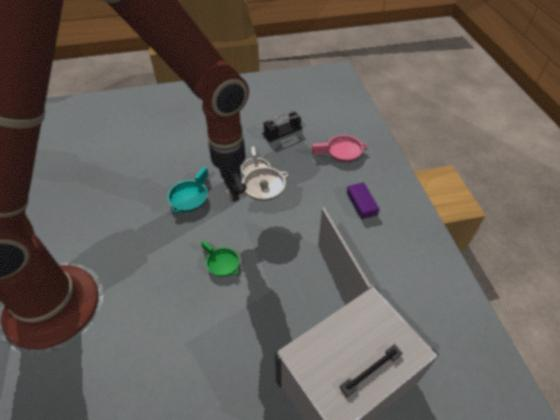

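The side view shows the dish in the air at (265,182), level and with the ball in the middle. Everything else is in place. Next I locate the shelf edge.

```bash
cat > box.py <<'E'
from h import *
yaw=np.radians(22.8-90); X=np.array([np.cos(yaw),np.sin(yaw)]); Y=np.array([-X[1],X[0]]); O=np.array([.586,-.298])
z=np.load("top.npz"); c=z["c"]; l=np.stack([(c[...,:2]-O)@X,(c[...,:2]-O)@Y,c[...,2]],-1)
k=(z["d"]>0)&(abs(l[...,1])<.08)&(l[...,0]>-.12)&(l[...,0]<0)&(l[...,2]<.16)
q=l[k]
for a in np.arange(-.11,-.03,.005):
    m=(q[:,0]>=a)&(q[:,0]<a+.005); print(round(a,3),np.histogram(q[m,2],np.arange(-.01,.17,.012))[0])
m=(abs(l[...,2]-.054)<.006)&k; print(m.sum(),np.percentile(l[m][:,0],[5,50,95]),np.percentile(l[m][:,1],[1,99]))
for n in("top","side"):
    z=np.load(n+".npz"); c=z["c"]; l=np.stack([(c[...,:2]-O)@X,(c[...,:2]-O)@Y,c[...,2]],-1)
    r=(z["d"]>0)&(abs(l[...,2]-.15)<.004)&(abs(l[...,0])<.1)&(abs(l[...,1])<.13)
    f=[];bk=[]
    for y in np.arange(-.09,.091,.01):
        x=l[r&(abs(l[...,1]-y)<.005)][:,0]
        if len(x)>8: f.append((y,x.min()));bk.append((y,x.max()))
    f,bk=np.array(f),np.array(bk); pf=np.polyfit(*f.T,1);pb=np.polyfit(*bk.T,1)
    s=l[r&(abs(l[...,0])<.06)][:,1]
    print(n,"front slope deg",np.degrees(pf[0]).round(2),"x0",pf[1].round(4),"back",np.degrees(pb[0]).round(2),pb[1].round(4),"y ends",s.min().round(4),s.max().round(4))
E
python3 box.py
```

```text
-0.11 [63 14  0  0  0  0  0  0  0  0  0  0  0  0  0]
-0.105 [69 15  0  0  0  0  0  0  0  0  0  0  0  0  0]
-0.1 [71 14  0  0  0  0  0  0  0  0  0  0  0  0  0]
-0.095 [63 14  0  0  0  0  0  0  0  0  0  0  0  0  0]
-0.09 [65 21  0  0  0  0  0  0  0  0  0  0  0  0  0]
-0.085 [61 30  0  0  2 30  0  0  0  0  0  0  0 36  0]
-0.08 [28 60  0  0  4 90  0  0  0  0  0  0  3 97  0]
-0.075 [ 23  58   0   0   3  85   0   0   0   0   0   0   8 104   0]
-0.07 [ 21  34   0   0   6  76   0   0   0   0   0   0   2 101   0]
-0.065 [  0   0   0   0   7  78   0   0   0   0   0   0   2 106   0]
-0.06 [  0   0   0   0   3  85   0   0   0   0   0   0   3 101   0]
-0.055 [ 0  0  0  0  7 81  0  0  0  0  0  0  3 98  0]
-0.05 [ 0  0  0  0  3  2  0  0  0  0  0  0  1 94  0]
-0.045 [  0   0   0   0   0   0   0   0   0   0   0   0   3 106   0]
-0.04 [ 0  0  0  0  0  0  0  0  0  0  0  0  4 98  0]
-0.035 [  0   0   0   0   0   0   0   0   0   0   0   0   6 101   0]
556 [-0.0801751  -0.0658774  -0.05139302] [-0.07793406  0.07797133]
top front slope deg 0.79 x0 -0.0811 back 0.4 0.0791 y ends -0.1101 0.1106
side front slope deg 0.63 x0 -0.0782 back 2.2 0.081 y ends -0.1132 0.1088
```

Call:
send_rows --deltas '[[[0, 0, 0], [0, 0, 0.2], 1], [[0, 0, 0], [0, 0, 0.4], 1], [[0, 0, 0], [0, 0, 0.6], 1], [[0, 0, 0], [0, 0, 0.8], 1], [[0, 0, 0], [0, 0, 0.8], 1], [[0, 0, 0], [0, 0, 0.8], 1], [[0, 0, 0], [0, 0, 0.8], 1], [[0, 0, 0], [0, 0, 0.8], 1]]'

```text
time: 13.75
tcp_pos: [0.4336, 0.1399, 0.1048]
eef_rot: [-0.248, -3.131, 0.0]
force: [0.6, -0.2, -2.4]
opening: 0.0126
finger_force: 97.5
```

Call:
send_rows --deltas '[[[0, 0, 0], [0, 0, 0.8], 1], [[0, 0, 0], [0, 0, 0.8], 1], [[0, 0, 0], [0, 0, 0.8], 1], [[0, 0, 0], [0, 0, 0.8], 1], [[0, 0, 0], [0, 0, 0.8], 1], [[0, 0, 0], [0, 0, 0.8], 1], [[0, 0, 0], [0, 0, 0.8], 1], [[0, 0, 0], [0, 0, 0.8], 1]]'

```text
time: 14.55
tcp_pos: [0.4337, 0.14, 0.1049]
eef_rot: [-1.032, -2.967, 0.0]
force: [-0.0, -0.6, -2.4]
opening: 0.0123
finger_force: 97.5
```

Call:
send_rows --deltas '[[[0, 0, 0], [0, 0, 0.8], 1], [[0, 0, 0], [0, 0, 0.8], 1], [[0, 0, 0], [0, 0, 0.8], 1], [[0, 0, 0], [0, 0, 0.8], 1], [[0, 0, 0], [0, 0, 0.8], 1], [[0, 0, 0], [0, 0, 0.8], 1], [[0, 0, 0], [0, 0, 0.7], 1], [[0, 0, 0], [0, 0, 0.4], 1]]'

```text
time: 15.35
tcp_pos: [0.4337, 0.1401, 0.1049]
eef_rot: [-1.695, -2.645, 0.0]
force: [0.3, -0.6, -2.0]
opening: 0.0127
finger_force: 97.5
```

Call:
send_rows --deltas '[[[0, 0, 0], [0, 0, 0.3], 1], [[0, 0, 0], [0, 0, 0.2], 1], [[0, 0, 0], [0, 0, 0.06], 1], [[0, 0, 0], [0, 0, 0], 1], [[0, 0, 0], [0, 0, 0], 1]]'

```text
time: 15.85
tcp_pos: [0.4338, 0.1398, 0.1051]
eef_rot: [1.751, 2.608, 0.0]
force: [0.3, 1.0, -3.0]
opening: 0.0127
finger_force: 97.5
```

```bash
python3 dish.py; python3 g.py .4906 -.0643 .105
```

```text
top predicted centre [0.4633 0.0676 0.1161] 137 tilt deg x,y [-0.13 -0.51] rim z 0.1122 ball-ish (array([0.458, 0.064, 0.101]), np.float64(0.0008), np.float64(-0.0065))
side predicted centre [0.4633 0.0676 0.1161] 147 tilt deg x,y [-1.02 -0.68] rim z 0.1128 ball-ish (array([0.464, 0.066, 0.101]), np.float64(0.0017), np.float64(-0.0004))
t 15.95 p [0.4338 0.1398 0.1051] yawy 22.23 tool z [ 0.  0. -1.] q [-0.62  0.56  0.38  2.12 -0.4   0.53  0.44] F [ 0.6  0.1 -1.4] open 0.0127 97.5
to [ 0.4906 -0.0643  0.105 ] units [-8.42 -0.98  0.  ]
```

Call:
send_rows --deltas '[[[-0.1, -0.01, 0], [0, 0, 0], 1], [[-0.2, -0.02, 0], [0, 0, 0], 1], [[-0.3, -0.04, 0], [0, 0, 0], 1], [[-0.4, -0.05, 0], [0, 0, 0], 1], [[-0.5, -0.06, 0], [0, 0, 0], 1], [[-0.5, -0.06, 0], [0, 0, 0], 1], [[-0.5, -0.06, 0], [0, 0, 0], 1], [[-0.5, -0.06, 0], [0, 0, 0], 1]]'

```text
time: 16.75
tcp_pos: [0.4541, 0.0655, 0.1051]
eef_rot: [1.752, 2.607, -0.0]
force: [0.9, -0.2, -2.7]
opening: 0.0127
finger_force: 97.5
```

Call:
send_rows --deltas '[[[-0.5, -0.06, 0], [0, 0, 0], 1], [[-0.5, -0.06, 0], [0, 0, 0], 1], [[-0.5, -0.06, 0], [0, 0, 0], 1], [[-0.5, -0.06, 0], [0, 0, 0], 1], [[-0.5, -0.06, 0], [0, 0, 0], 1], [[-0.5, -0.06, 0], [0, 0, 0], 1], [[-0.5, -0.06, 0], [0, 0, 0], 1], [[-0.5, -0.06, 0], [0, 0, 0], 1]]'

```text
time: 17.55
tcp_pos: [0.4807, -0.0311, 0.105]
eef_rot: [-1.751, -2.608, 0.0]
force: [0.4, -0.3, -1.7]
opening: 0.0125
finger_force: 97.5
```

Call:
send_rows --deltas '[[[-0.42, -0.05, 0], [0, 0, 0], 1], [[-0.4, -0.05, 0], [0, 0, 0], 1], [[-0.3, -0.03, 0], [0, 0, 0], 1], [[-0.2, -0.02, 0], [0, 0, 0], 1], [[-0.1, -0.01, 0], [0, 0, 0], 1], [[0, 0, 0], [0, 0, 0], 1], [[0, 0, 0], [0, 0, 0], 1], [[0, 0, 0], [0, 0, 0], 1]]'

```text
time: 18.35
tcp_pos: [0.4901, -0.0639, 0.105]
eef_rot: [-1.75, -2.608, -0.0]
force: [-1.5, -0.3, -2.2]
opening: 0.0128
finger_force: 97.5
```

```bash
python3 dish.py; python3 g.py .4906 -.0643 .105; python3 - <<'E'
from h import *
yaw=np.radians(-67.8); X=np.array([np.cos(yaw),np.sin(yaw)]); Y=np.array([-X[1],X[0]]); S=np.array([.5556,-.2235])
for n in("top","side"):
    z=np.load(n+".npz"); c=z["c"]; l=np.stack([(c[...,:2]-S)@X,(c[...,:2]-S)@Y,c[...,2]],-1)
    q=l[(z["d"]>0)&(l[...,2]>.09)&(l[...,2]<.122)&(l[...,0]<-.01)&(l[...,0]>-.17)&(abs(l[...,1])<.065)]
    w=q[(q[:,0]>-.12)&(q[:,0]<-.07)]; t=q[q[:,0]>-.040]
    print(n,"lip x max",np.percentile(q[:,0],99.5).round(4),"rim y ends",np.percentile(w[:,1],[.5,99.5]).round(4),"lip y",t.mean(0).round(4),len(t))
E
```

```text
top predicted centre [ 0.5197 -0.1361  0.116 ] 49 tilt deg x,y [ 2.19 -3.04] rim z 0.1088 ball-ish None
side predicted centre [ 0.5197 -0.1361  0.116 ] 218 tilt deg x,y [-0.79 -0.32] rim z 0.1126 ball-ish (array([ 0.52 , -0.139,  0.101]), np.float64(0.0028), np.float64(-0.0011))
t 18.45 p [ 0.4902 -0.064   0.105 ] yawy 22.28 tool z [-3.e-04  2.e-04 -1.e+00] q [-0.14  0.59  0.34  2.02 -0.35  0.58  0.82] F [ 1.2 -0.  -2.2] open 0.0126 97.5
to [ 0.4906 -0.0643  0.105 ] units [-0.02  0.01  0.  ]
top lip x max -0.0307 rim y ends [-0.0498 -0.0271] lip y [-0.0356  0.002   0.1101] 23
side lip x max -0.0284 rim y ends [-0.0505  0.0492] lip y [-0.0339 -0.0016  0.1103] 72
```

View pics/side3.png

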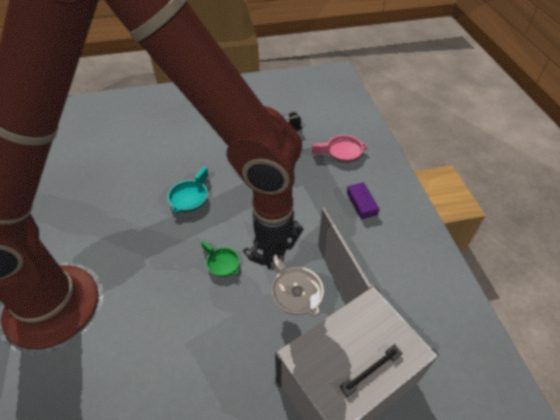

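View pics/top3.png

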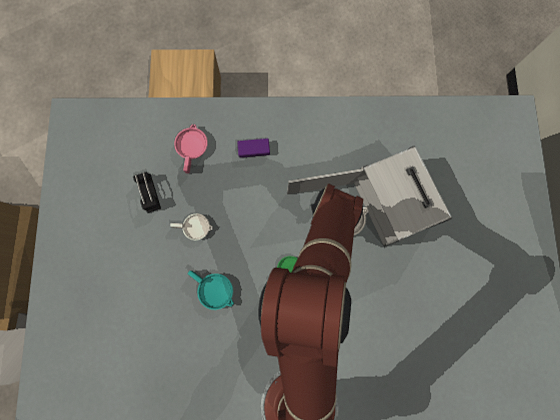

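The side view shows the dish level at (298,290), ball centred at (297,291), with its lip at (317,310) pointing into the box and about 30 mm short of it. The top view shows the door still wide open (290–365, 180) and the bystanders where they were. I let it settle, then hand in.

Call:
send_rows --deltas '[[[0, 0, 0], [0, 0, 0], 1], [[0, 0, 0], [0, 0, 0], 1], [[0, 0, 0], [0, 0, 0], 1], [[0, 0, 0], [0, 0, 0], 1], [[0, 0, 0], [0, 0, 0], 1], [[0, 0, 0], [0, 0, 0], 1]]'

```text
time: 19.05
tcp_pos: [0.4902, -0.0645, 0.105]
eef_rot: [-1.751, -2.608, 0.0]
force: [0.0, 0.1, -2.4]
opening: 0.0125
finger_force: 97.5
```

```bash
python3 -c "
from bench import env
print(env.finish_job())"
```

```text
the job is handed in; nothing more can be done
None
```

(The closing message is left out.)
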